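Lock a demo toy onto a display arm with a linchpin

TASK

Hang the toy abacus by its handle on the slanted yellow display arm, well behind the hole in the arm's steel end piece. Then take the linchpin from its wooden block, push it from above fully home through that hole (feel or look for it: the end piece slides in and out and is set differently each time), and swing its ring up over the pin's head and down past the arm's tip, so that it hangs round the arm and the abacus cannot be taken off. Let go of everything and leave the other toys where they are.

Things in the scene. Friction and masses are not known exactly. Their poses are not given: they have to be found in the camera images.
- stand: Fixed yellow display stand. Origin on the table under the arm's root; x (level) is the way the arm points. Foot plate 14 mm thick, x -75 to 95 mm, 150 mm wide; post 34 mm square behind x = 0, 188 mm high with an orange cap 50 mm square (x -44 to 6 mm).
- bar: The stand's arm: yellow bar 26 mm wide (y), 20 mm thick, and on its end a steel end piece 55 mm long, 28 mm wide, 22 mm thick. Origin: middle of the end piece's top face plane (1 mm above the bar's) at the root by the post, 170 mm above the table. x runs along the bar, up at 0.35 rad (20 degrees); z is normal to the top face. All is stiff to pushing (under 25 N).
- hole_mid (a point): Middle of the possible places of the hole's mouth: on the arm's middle line and top face, 156 mm along x from the root. The 16 mm through hole (along z) lies up to 12 mm nearer or farther along the bar's x than this point, as the end piece is set; that is not measured: find it by touch or by camera. Tip of the end piece: 14 mm beyond the hole. Axes as bar.
- pin_block: Fixed pale wooden block 75 x 75 x 65 mm high with an upright 18 mm hole, 56 mm deep, in the middle of its top; the linchpin stands in it. Origin at the centre of its underside.
- linchpin: Loose pin, about 0.2 kg with ring. Origin: centre of its collar's underside; z along the pin to the head. Steel shank 14 mm dia. to z -50, last 8 mm tapering to 8 mm. Collar 26 mm dia., z 0 to 14; red head 16 (x) by 22 mm (y), z 14 to 56, gripped across x. The ring starts folded to -x and closes to +x: in the arm, the pin's x must point along the arm's x (to the tip).
- ring (a joint): Swing of the ring about its hinge (along the pin's y, at z = 8 mm). 0 = folded back on a stop, leaning to the pin's -x 0.96 rad from the head's direction; 0.96 = along the head; 4.10 (other stop) = fully over, along the shank. Swings almost freely and falls by its weight (40 g) to either stop; with the pin in the arm it tips over once past about 1.31.
- ring_tab (a point): In the red tab of the ring, 92 mm from the hinge. Ring: wire loop 44 mm wide between centres, wire 5.6 mm, its far bar 68 mm from the hinge; from there the tab, 12 mm thick, 14 mm wide along the hinge axis, reaches out to 104 mm. Axes: the linchpin's, turned about y by the joint value.
- abacus: Loose toy abacus, about 0.28 kg, upright on two feet. Origin: centre of underside; z up, y along its width. Frame 120 (y) x 18 (x; feet 44) x 85 mm high; over it a blue handle: two uprights and a top bar 92 mm wide, 14 mm thick (x), z 135 to 165 mm. Window under the bar 72 mm wide, z 85 to 135; the arm goes through it along x, either way round.
- abacus_eye (a point): Middle of the underside of the abacus handle's top bar (z = 135 mm): it comes to rest on the arm. Axes as abacus.
- car: Bystander: green toy car 100 x 65 x 68 mm high. Origin under its centre.
- stacker: Bystander: stacking-ring toy, 100 mm diameter, 126 mm high. Origin under its centre.
- toybox: Bystander: toy carton 90 x 140 x 70 mm high. Origin under its centre.

How it is judged:
On the way, in this order (a step that is already met when the one before it is completed fails the run):
1. the abacus hangs by its handle on the arm, released (x of abacus_eye in the frame of bar between 0.005 and 0.12 m and y of abacus_eye in the frame of bar between -0.03 and 0.03 m and z of abacus_eye in the frame of bar between -0.008 and 0.02 m and contact force between abacus and bar above 0.8 N and contact force between the fingers and abacus below 0.1 N), for 0.2 s.
2. the linchpin is fully home in the arm's hole (x of linchpin in the frame of bar between 0.14 and 0.172 m and y of linchpin in the frame of bar between -0.004 and 0.004 m and z of linchpin in the frame of bar between -0.004 and 0.004 m and angle between the z axis of linchpin and the z axis of bar, either way round below 0.15 rad), for 0.2 s.
3. the ring is swung over and lies round the arm (all of step 2 and value of joint ring above 3.85 rad and z of ring_tab in the frame of bar below -0.06 m and y of ring_tab in the frame of bar between -0.04 and 0.04 m), for 0.2 s.
At the end, for the whole second after the job is handed in: Abacus hangs by its handle on the arm, 5 to 120 mm from the root; linchpin through the arm's hole (4 mm off its middle line at most), collar on the top face (4 mm, 0.15 rad); ring past 3.85 rad, its tab 60 mm or more below the arm's top face; all released, pin and ring at rest (the abacus may sway) (all of step 3 and x of abacus_eye in the frame of bar between 0.005 and 0.12 m and y of abacus_eye in the frame of bar between -0.03 and 0.03 m and z of abacus_eye in the frame of bar between -0.008 and 0.02 m and contact force between abacus and bar above 0.8 N and linear speed of abacus below 0.35 m/s and linear speed of linchpin below 0.02 m/s and velocity of joint ring below 0.1 rad/s); the robot touches nothing.
It fails at once if a bystander toy is shifted by more than 20 mm (distance of any of car, stacker, toybox from where it was at the start of the episode above 0.02 m).
It also fails if it takes over 72 s, if anything falls off the work surface, if the arm or the gripper's body presses on something with over 40 N, if the wrist force passes 120 N, or if a joint passes its speed limit or range.

ROBOT

A 7-joint arm with a two-finger parallel gripper is mounted at the origin on the work surface. World frame = base frame: x ahead of the robot, y to its left, z up, the work surface at z = 0. Lengths are in m, angles in rad, forces in N, time in s.
With the tool pointing down it reaches from about 0.4 to 0.75 m from the base axis. Payload 19.5 kg.
Tool frame: the origin (TCP) lies midway between the tips of the shut fingers; the grasp point (between the pads) lies 19 mm behind it (arm.grip_depth is the distance from the TCP to the grasp point, in m); z points along the fingers, y is the line along which they close (so a half turn about z gives the same grasp; the last joint's range is limited). The gripper opens to 85 mm and grips with 20 to 120 N. Pads are 22 mm wide; open, the fingers measure 114 mm over their backs; the gripper's body (76 mm by 85 mm) begins 54 mm behind the grasp point. The pads swing forward as they close: fully open they stand 13 mm farther back than shut.
Start: joints at [-1.157, 0.707, -0.028, 1.485, 0.022, 0.951, -0.075], TCP at [0.253, 0.516, 0.231] pointing down, gripper open.
Joint ranges: [-2.71, 2.71], [-0.32, 2.16], [-1.57, 1.52], [0, 2.45], [-1.46, 4.6], [0, 2.02], [-2.83, 2.83]. Speed limits (rad/s): [1.89, 1.89, 2.57, 2.57, 3.01, 3.01, 3.01].

INTERFACE

Orientations are given as a unit quaternion [w, x, y, z].
In Python, from station import arm gives the robot as it stands.
- The arm moves only by the shell command python3 drive.py 'ROWS' [FORCE]. ROWS is rows parted by semicolons, their numbers by spaces, 1 to 8 of them, each of 7 numbers: a rotation vector rx, ry, rz in rad, then dx, dy, dz in m, then the finger opening in m; each row is the pose to reach, as a shift and turn from the pose commanded when the command began, along the tool's axes at that moment; what a row does not reach only later rows make up. A row lasts 1/8 s, in which the tool goes at most 0.0625 m and 0.188 rad, less where a joint would pass 70% of its speed; a pose out of reach is approached as far as the arm can. The fingers move at their own pace and stop on an object; FORCE is the grip in N (left out, the last holds). Time passes only in rows, so rows that do not move let the fingers close. It prints the time, the measured TCP pose, the force, the opening and the grip force at its end.
- arm.read_state(): the state, without advancing time (a new reading comes with each control period).
- arm.read_camera(name): name is "side" or "top" or "wrist"; returns (picture, depth): 384x512x3 uint8, blue, green, red; 384x512 float32, m along the optical axis (not along the pixel's ray), 0 where there is no reading.
- arm.calibration(name): a dict with "K" (3x3 intrinsics, pixels), "k1" (the pictures are not rectified: a ray, as slopes to the right and down, at radius r is drawn at 1 + k1 r^2 times it, then the intrinsics apply), "view" (4x4, takes a point from world to camera coordinates). Camera axes: x right, y down, z forward; pixel columns grow to the right and rows downward; lengths in m; the calibration is good to about 2 mm. A picture is of the moment at which its call begins: read the wrist's pose just before it. calibration takes no time and is no camera call; for the wrist camera it gives the pose at the moment of the call.
- arm.hand_in(): hands the job in; it is judged then, once.
The state is a dict: "time": time; "q": joint angles; "joint_velocities": joint speeds; "joint_torque": joint torques, N m; "tcp_pos": TCP position; "ee_rot": TCP orientation; "ft_force": force on the tool from outside, world axes, zero at the start; "wrist_torque": the same for the moment, N m; "finger_gap": finger opening in m; "grip_force": force on a finger pad.
Only numpy, scipy, OpenCV 4.12 (cv2) and the standard library are available. Lean on these libraries where they do the work, as an engineer would, in place of code of your own. Each camera call takes 0.05 s, during which the arm holds its last target. There are 200 camera calls.

## Working session

There is one attempt and no reset: what is moved stays moved. The work goes in short steps, Python scripts to look and compute and a shell command to move; the robot and the scene stay as the last step left them, time stands still between calls to the robot, and variables do not carry over. Pictures are saved under pics/ and viewed, at most 10 in all, crops included, and the job is handed in when it is done.

```bash
ls; mkdir -p pics; cat > h.py <<'E'
import numpy as np,cv2
from station import arm
from scipy.spatial.transform import Rotation as R
def snap(n):
    c=arm.calibration(n); p,d=arm.read_camera(n); return p,d,c
def ray(c,u,v):
    K=np.array(c["K"]);uv=np.array([[[u,v]]],float)
    s=cv2.undistortPoints(uv,K,np.array([c["k1"],0,0,0.]))[0,0]
    V=np.array(c["view"]);Rm=V[:3,:3];o=-Rm.T@V[:3,3]
    return o,Rm.T@np.array([s[0],s[1],1.])
def onz(c,u,v,z):
    o,d=ray(c,u,v);return o+d*(z-o[2])/d[2]
def cloud(d,c):
    K=np.array(c["K"]);h,w=d.shape
    uu,vv=np.meshgrid(np.arange(w),np.arange(h))
    s=cv2.undistortPoints(np.stack([uu,vv],-1).reshape(-1,1,2).astype(float),K,np.array([c["k1"],0,0,0.])).reshape(h,w,2)
    P=np.dstack([s,np.ones((h,w))])*d[...,None]
    V=np.array(c["view"]);return (P-V[:3,3])@V[:3,:3]
def proj(c,X):
    V=np.array(c["view"]);p=V[:3,:3]@np.array(X)+V[:3,3];s=p[:2]/p[2];s=s*(1+c["k1"]*(s@s));K=np.array(c["K"]);return K[:2,:2]@s+K[:2,2]
def st():
    s=arm.read_state();q=np.array(s["ee_rot"]);return np.array(s["tcp_pos"]),R.from_quat(q[[1,2,3,0]]),s
E
cat > a.py <<'E'
from h import *
for n in("top","side","wrist"):
    p,d,c=snap(n);cv2.imwrite(f"pics/{n}0.png",p);np.savez(f"{n}0.npz",p=p,d=d,**{k:np.array(v) for k,v in c.items()})
a=cv2.imread("pics/top0.png");b=cv2.imread("pics/side0.png")
cv2.imwrite("pics/a.png",cv2.resize(a,(800,600)));cv2.imwrite("pics/b.png",cv2.resize(b,(800,600)))
print(arm.calibration("top"),arm.calibration("side"),st()[1].as_matrix())
E
python3 a.py
```

```text
drive.py
pics
station.py
{'K': array([[460.53170347,   0.        , 254.16599291],
       [  0.        , 460.53170347, 190.81425591],
       [  0.        ,   0.        ,   1.        ]]), 'k1': -0.08705272339281875, 'view': array([[-0.00368169, -0.99975576, -0.02179159, -0.04171284],
       [-0.98203719,  0.0077258 , -0.18852921,  0.64441813],
       [ 0.18865152,  0.02070605, -0.98182578,  1.30025368],
       [ 0.        ,  0.        ,  0.        ,  1.        ]])} {'K': array([[398.08695987,   0.        , 256.23199631],
       [  0.        , 398.08695987, 198.3507113 ],
       [  0.        ,   0.        ,   1.        ]]), 'k1': 0.0317653613805471, 'view': array([[ 0.99946489, -0.02951889,  0.01409113, -0.61936474],
       [-0.01248973, -0.74255573, -0.66966782,  0.0763936 ],
       [ 0.0302313 ,  0.66913349, -0.74252707,  1.04150739],
       [ 0.        ,  0.        ,  0.        ,  1.        ]])} [[-8.97929621e-01  4.40138949e-01 -3.18860911e-04]
 [ 4.40139063e-01  8.97929338e-01 -7.13917478e-04]
 [-2.79083214e-05 -7.81390793e-04 -9.99999694e-01]]
```

View pics/a.png

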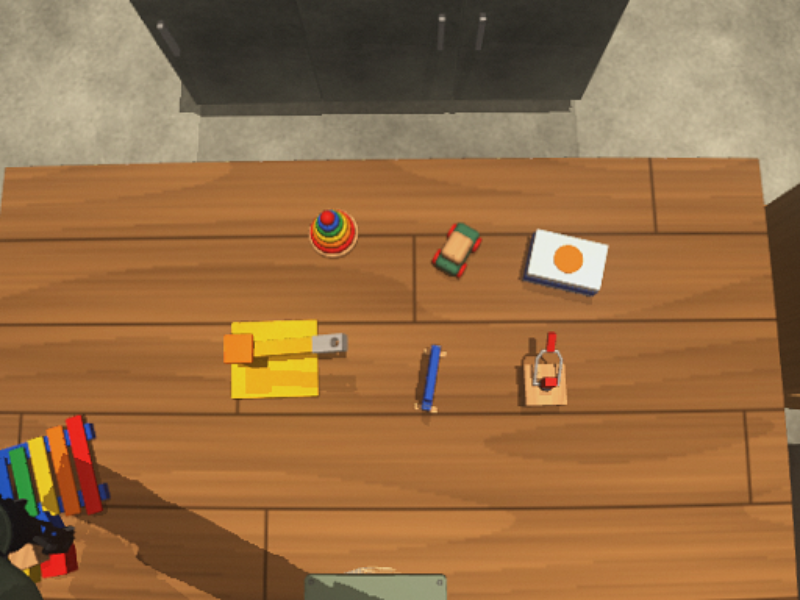

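View pics/b.png

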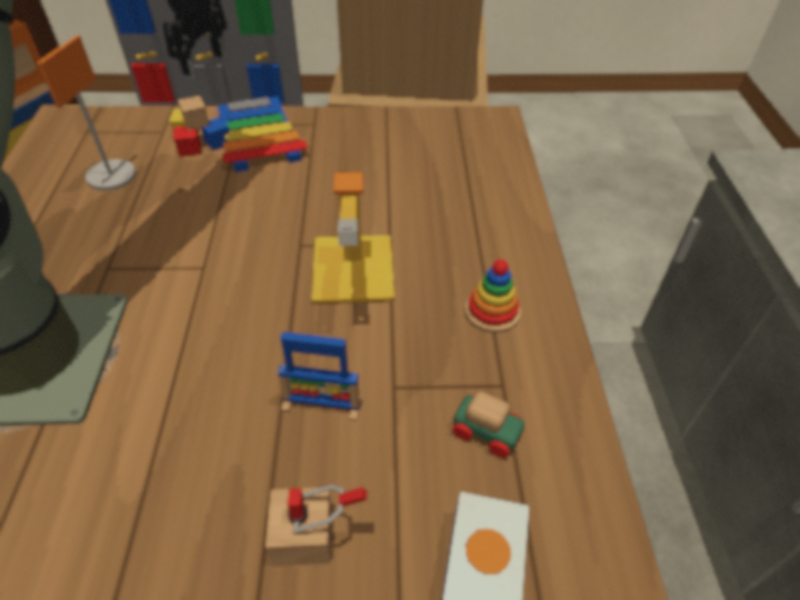

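Top view (800x600): cap at (238,348), steel end piece at (329,344) with its dark hole at (334,342), blue abacus handle from (435,347) to (428,410), pin block at (545,382), ring tab at (551,342), head at (550,380). The side view shows the same things: the arm points to -y, and the ring is folded to +x.

```bash
cat > m.py <<'E'
from h import *
D={}
for n in("top","side"):
    z=np.load(f"{n}0.npz");c={k:z[k] for k in("K","view")};c["k1"]=float(z["k1"]);D[n]=(z["p"],z["d"],c,cloud(z["d"],c),cv2.cvtColor(z["p"],cv2.COLOR_BGR2HSV))
def rep(n,name,m,box):
    p,d,c,P,h=D[n];x0,y0,x1,y1=[int(v/1.5625) for v in box]
    M=np.zeros(d.shape,bool);M[y0:y1,x0:x1]=True;M&=m(h)&(d>0)
    Q=P[M];ys,xs=np.where(M);print(n,name,M.sum(),"px",xs.mean().round(1),ys.mean().round(1),"med",np.median(Q,0).round(4),"p3",np.percentile(Q,3,axis=0).round(3),"p97",np.percentile(Q,97,axis=0).round(3));return Q,M
H=lambda lo,hi,s=110,v=40:(lambda h:(h[...,0]>=lo)&(h[...,0]<=hi)&(h[...,1]>s)&(h[...,2]>v))
gray=lambda h:(h[...,1]<50)&(h[...,2]>90)
red=lambda h:((h[...,0]<6)|(h[...,0]>174))&(h[...,1]>170)
rep("top","cap",H(8,17,180,150),(215,325,260,370))
rep("side","cap",H(8,17,180,150),(325,165,370,198))
Q,M=rep("top","bar",H(20,32,150,120),(255,330,315,362))
Q=Q[Q[:,2]>.15];print(len(Q),Q.mean(0),np.polyfit(Q[:,1],Q[:,2],1),np.polyfit(Q[:,1],Q[:,0],1))
Q,M=rep("top","steel",gray,(305,325,355,365));Q=Q[Q[:,2]>.15]
print(len(Q),np.polyfit(Q[:,1],Q[:,2],1),np.polyfit(Q[:,1],Q[:,0],1))
rep("side","steel",gray,(335,212,362,248))
for n,b in(("top",(410,330,455,420)),("side",(275,325,355,385))):
    Q,M=rep(n,"handle",H(100,130,120,40),b)
    Q=Q[Q[:,2]>.155];print(len(Q),Q.mean(0),np.linalg.svd((Q-Q.mean(0))[:,:2],full_matrices=False)[2][0],Q.min(0),Q.max(0))
rep("top","head",red,(535,365,565,392));rep("side","head",red,(285,480,305,512))
rep("top","tab",red,(535,325,565,354));rep("side","tab",red,(335,482,372,508))
Q,M=rep("top","block",H(8,25,40,150),(520,355,572,410))
Q=Q[(Q[:,2]>.055)&(Q[:,2]<.075)];print(len(Q),cv2.minAreaRect(Q[:,:2].astype(np.float32)),np.median(Q,0))
cv2.imwrite("pics/c.png",np.hstack([cv2.resize(D["top"][0][205:240,140:230],(450,175*1),interpolation=cv2.INTER_NEAREST),cv2.resize(D["top"][0][205:265,325:375],(300,175),interpolation=cv2.INTER_NEAREST)]))
E
python3 m.py
```

```text
top cap 343 px 151.8 222.7 med [0.5347 0.2254 0.1877] p3 [0.513 0.201 0.184] p97 [0.559 0.248 0.192]
side cap 196 px 222.5 116.1 med [0.5333 0.2221 0.1864] p3 [0.511 0.201 0.184] p97 [0.556 0.245 0.188]
top bar 617 px 180.9 219.0 med [0.5449 0.1595 0.1767] p3 [0.526 0.101 0.01 ] p97 [0.592 0.228 0.207]
366 [0.53808821 0.14684525 0.19019865] [-0.36537029  0.24385154] [-0.02728314  0.54209461]
top steel 153 px 208.3 219.5 med [0.5389 0.0712 0.2193] p3 [0.527 0.044 0.21 ] p97 [0.551 0.092 0.23 ]
153 [-0.34963638  0.24398034] [-0.02205577  0.54075711]
side steel 150 px 222.3 148.1 med [0.5387 0.0452 0.219 ] p3 [0.527 0.038 0.211] p97 [0.55  0.083 0.228]
top handle 210 px 275.6 240.9 med [ 0.488  -0.1052  0.1636] p3 [ 0.44  -0.117  0.082] p97 [ 0.539 -0.093  0.169]
163 [ 0.49320453 -0.10637369  0.16435025] [-0.9859912   0.16679732] [ 0.45004642 -0.11954313  0.15578503] [ 0.53875658 -0.09440514  0.17081684]
side handle 736 px 201.4 228.8 med [ 0.4918 -0.1099  0.1436] p3 [ 0.448 -0.12   0.078] p97 [ 0.538 -0.099  0.165]
238 [ 0.49218494 -0.10881306  0.16176887] [ 0.98321786 -0.1824353 ] [ 0.45027655 -0.12010884  0.15523509] [ 0.53371447 -0.09489598  0.16588316]
top head 51 px 351.7 244.5 med [ 0.4807 -0.3166  0.1202] p3 [ 0.473 -0.328  0.1  ] p97 [ 0.487 -0.306  0.126]
side head 111 px 188.9 319.8 med [ 0.4813 -0.3193  0.1191] p3 [ 0.474 -0.327  0.092] p97 [ 0.487 -0.308  0.122]
top tab 59 px 352.5 218.5 med [ 0.5522 -0.3194  0.1262] p3 [ 0.537 -0.327  0.118] p97 [ 0.567 -0.313  0.136]
side tab 123 px 225.3 317.3 med [ 0.5498 -0.3211  0.1256] p3 [ 0.534 -0.326  0.116] p97 [ 0.565 -0.314  0.133]
top block 792 px 350.6 243.4 med [ 0.4894 -0.327   0.0634] p3 [ 0.442 -0.378 -0.004] p97 [ 0.539 -0.281  0.09 ]
513 ((0.4805698096752167, -0.31712520122528076), (0.07559788227081299, 0.07641541957855225), 1.6082172393798828) [ 0.47088204 -0.31490372  0.06473066]
```

```bash
cat >> h.py <<'E'
def Rdown(deg,tilt=None):
    "tool down, tool y at world heading deg; tilt: rotation vector (world) applied after"
    a=np.radians(deg);y=np.array([np.cos(a),np.sin(a),0]);z=np.array([0,0,-1.]);r=R.from_matrix(np.c_[np.cross(y,z),y,z])
    return r if tilt is None else R.from_rotvec(tilt)*r
def goto(p,r=None):
    t,r0,s=st(); r=r or r0
    rv=(r0.inv()*r).as_rotvec();d=r0.inv().apply(np.array(p)-t)
    print("t",round(s["time"],2),"ROW",*rv.round(3),*d.round(4),"rows>=",max(np.linalg.norm(d)/.0625,np.linalg.norm(rv)/.188).round(1),"F",np.array(s["ft_force"]).round(1),"gap",round(s["finger_gap"],4))
E
python3 - <<'E'
from h import *
c=arm.calibration("wrist");t,r,s=st();o,d=ray(c,256,192)
print("cam in tool",r.inv().apply(o-t),"axis",r.inv().apply(d))
goto([.45,.05,.36],Rdown(79.8))
E
```

```text
cam in tool [ 7.77614527e-02 -1.07722476e-04 -1.42562911e-01] axis [-3.02819189e-01 -9.35840290e-04  9.53052554e-01]
t 0.15 ROW -0.001 -0.0 -0.278 -0.3821 -0.332 -0.1288 rows>= 8.4 F [ 0.1 -0.2 -0.1] gap 0.0854
```

```bash
python3 drive.py '0 0 0 0 0 -0.05 0.06; 0 0 -0.1 -0.06 -0.04 -0.1 0.06; 0 0 -0.2 -0.11 -0.08 -0.14 0.06; 0 0 -0.278 -0.16 -0.12 -0.15 0.06; 0 0 -0.278 -0.21 -0.16 -0.15 0.06; 0 0 -0.278 -0.26 -0.2 -0.15 0.06; 0 0 -0.278 -0.31 -0.24 -0.15 0.06; 0 0 -0.278 -0.36 -0.28 -0.15 0.06' 60
python3 drive.py '0 0 0 -0.05 0 0 0.06; 0 0 0 -0.05 0 0 0.06'
cat > w.py <<'E'
import sys
from h import *
p,d,c=snap("wrist");i=sys.argv[1];np.savez(f"w{i}.npz",p=p,d=d,**{k:np.array(v) for k,v in c.items()})
cv2.imwrite(f"pics/w{i}.png",p);goto([.5,.06,.38],Rdown(79.8));print(st()[0],[proj(c,X).round() for X in ([.535,.205,.17],[.537,.058,.223],[.538,.04,.23])])
E
python3 w.py 1
```

```text
time: 1.15
tcp_pos: [0.4352, 0.1435, 0.3811]
ee_rot: [0.0, 0.089, 0.996, 0.0]
ft_force: [1.9, 0.1, 0.0]
finger_gap: 0.0599
grip_force: 0.0
time: 1.4
tcp_pos: [0.4857, 0.1352, 0.38]
ee_rot: [-0.0, 0.09, 0.996, -0.0]
ft_force: [-1.5, 0.9, -0.2]
finger_gap: 0.0604
grip_force: 0.0
t 1.45 ROW -0.001 -0.001 -0.001 -0.029 -0.0722 0.0003 rows>= 1.2 F [-0.5  0.3 -0.6] gap 0.0601
[0.48428724 0.13620653 0.38024816] [array([322., 194.]), array([193., 235.]), array([176., 241.])]
```

View pics/w1.png

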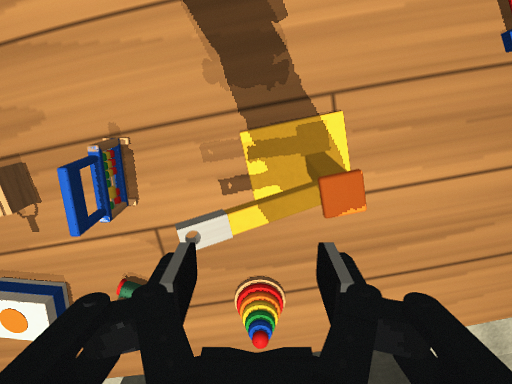

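Wrist view: steel end piece (178..232, 210..248) with its hole at about (193,237), and cap at (342,193). I'll take a second, closer view.

```bash
python3 drive.py '0 0 0 -0.02 -0.05 0 0.06; 0 0 0 -0.02 -0.08 0.02 0.06;0 0 0 -0.02 -0.08 0.02 0.06'
python3 w.py 2; cat > m2.py <<'E'
from h import *
ro=np.array([.535,.205,.170]);
rays=[]
for i in(1,2):
    z=np.load(f"w{i}.npz");c={k:z[k] for k in("K","view")};c["k1"]=float(z["k1"]);p=z["p"];P=cloud(z["d"],c)
    hsv=cv2.cvtColor(p,cv2.COLOR_BGR2HSV);g=p.max(2).astype(int)
    st_=((hsv[...,1]<50)&(g>120)&(P[...,2]>.195)&(abs(P[...,0]-.54)<.04)&(abs(P[...,1]-.07)<.06)).astype(np.uint8)
    cs,hi=cv2.findContours(st_,cv2.RETR_CCOMP,cv2.CHAIN_APPROX_NONE)
    b=max(range(len(cs)),key=lambda k:cv2.contourArea(cs[k]));hs=[cs[k] for k in range(len(cs)) if hi[0][k][3]==b]
    print(i,"steel area",cv2.contourArea(cs[b]),"holes",[(cv2.contourArea(h),cv2.boundingRect(h)) for h in hs])
    h=max(hs,key=cv2.contourArea);x,y,w,hh=cv2.boundingRect(h);u,v=x+(w-1)/2,y+(hh-1)/2
    rays.append(ray(c,u,v))
    m=st_>0;Q=P[m];Q=Q[np.isfinite(Q).all(1)]
    A=np.c_[Q[:,:2],np.ones(len(Q))];
    for _ in range(3):
        k=np.linalg.lstsq(A,Q[:,2],rcond=None)[0];e=Q[:,2]-A@k;kk=abs(e)<.003;A=A[kk];Q=Q[kk]
    o,d=rays[-1];t=(k@[*o[:2],1]-o[2])/(d[2]-k[:2]@d[:2]);print(" plane",k," hole on plane",o+t*d)
    rc=cv2.minAreaRect(Q[:,:2].astype(np.float32));print(" steel rect",rc,"yz ext",Q.min(0),Q.max(0))
    ym=((hsv[...,0]>18)&(hsv[...,0]<34)&(hsv[...,1]>150)&(P[...,2]>.172)&(P[...,2]<.22)&(P[...,1]<.19));B=P[ym]
    f=np.polyfit(B[:,1],B[:,0],1);print(" bar x(y)",f,"at hole",np.polyval(f,.06),"zfit",np.polyfit(B[:,1],B[:,2],1))
    cm=((hsv[...,0]>5)&(hsv[...,0]<15)&(hsv[...,1]>170)&(P[...,2]>.18)&(P[...,2]<.2)&(P[...,1]>.19));Cq=P[cm];print(" cap",len(Cq),cv2.minAreaRect(Cq[:,:2].astype(np.float32)) if len(Cq) else 0)
(o1,d1),(o2,d2)=rays;s=np.linalg.lstsq(np.c_[d1,-d2],o2-o1,rcond=None)[0]
print("tri",o1+s[0]*d1,o2+s[1]*d2)
E
python3 m2.py
```

```text
time: 1.82
tcp_pos: [0.4883, 0.0531, 0.3605]
ee_rot: [-0.001, 0.09, 0.996, -0.0]
ft_force: [-0.8, 0.8, 0.1]
finger_gap: 0.0602
grip_force: 0.0
t 1.88 ROW 0.0 -0.001 0.0 -0.0101 0.0073 -0.0189 rows>= 0.4 F [0.1 0.5 0.9] gap 0.0603
[0.48876201 0.05461931 0.36115316] [array([397., 184.]), array([271., 227.]), array([252., 234.])]
1 steel area 918.0 holes [(2.0, (200, 244, 3, 3)), (2.0, (209, 237, 3, 3)), (2.0, (182, 234, 3, 3)), (2.0, (202, 232, 3, 3))]
 plane [ 0.00715297 -0.36120555  0.24117403]  hole on plane [0.55058451 0.0628588  0.22240741]
 steel rect ((0.5390343070030212, 0.06963149458169937), (0.02818722277879715, 0.05157606303691864), 1.6916142702102661) yz ext [0.52434828 0.04374078 0.20934238] [0.55312475 0.09564731 0.22991883]
 bar x(y) [-0.01234683  0.53625184] at hole 0.5355110279520342 zfit [-0.34943632  0.24090052]
 cap 1760 ((0.5341673493385315, 0.22607478499412537), (0.04980986937880516, 0.04968951642513275), 1.506139874458313)
2 steel area 1344.0 holes [(2.0, (256, 240, 3, 3)), (2.0, (276, 239, 3, 3)), (2.0, (255, 231, 3, 3)), (2.0, (285, 230, 3, 3)), (2.0, (289, 227, 3, 3)), (2.0, (254, 226, 3, 3)), (2.0, (251, 226, 3, 3)), (223.5, (261, 222, 18, 18))]
 plane [ 0.00769173 -0.34368601  0.2395673 ]  hole on plane [0.53963363 0.05647793 0.22430734]
 steel rect ((0.5392535924911499, 0.06888562440872192), (0.028349000960588455, 0.051525868475437164), 1.87534499168396) yz ext [0.524823   0.04290474 0.21023567] [0.55371532 0.09490558 0.22829622]
 bar x(y) [0.0015147  0.53396196] at hole 0.5340528418028185 zfit [-0.34107129  0.2392031 ]
 cap 406 ((0.5342491269111633, 0.22516882419586182), (0.04970336705446243, 0.050662606954574585), 1.758551001548767)
tri [0.56217782 0.05578855 0.19778328] [0.55357685 0.05534628 0.19386084]
```

```bash
python3 -c "
from h import *
goto([.467,-.103,.2],Rdown(80))"
```

```text
t 1.88 ROW 0.0 -0.001 -0.003 -0.0066 -0.159 0.1611 rows>= 3.6 F [0.1 0.5 0.9] gap 0.0603
```

```bash
python3 drive.py '0 0 0 0 -0.06 0 0.06; 0 0 0 -0.006 -0.11 0.03 0.06; 0 0 0 -0.007 -0.159 0.06 0.06; 0 0 0 -0.007 -0.159 0.12 0.06; 0 0 0 -0.007 -0.159 0.161 0.06; 0 0 0 -0.007 -0.159 0.19 0.06; 0 0 0 -0.007 -0.159 0.220 0.06;0 0 0 -0.007 -0.159 0.220 0.06'
python3 - <<'E'
from h import *
goto([.467,-.103,.141],Rdown(80))
E
python3 drive.py '0 0 0 0 0 0 0.0; 0 0 0 0 0 0 0;0 0 0 0 0 0 0;0 0 0 0 0 0 0' 60
```

```text
time: 2.88
tcp_pos: [0.468, -0.1019, 0.1403]
ee_rot: [-0.001, 0.088, 0.996, 0.0]
ft_force: [0.5, 0.6, 0.0]
finger_gap: 0.0597
grip_force: 0.0
t 2.88 ROW 0.0 -0.002 -0.001 0.0008 -0.0012 -0.0007 rows>= 0.0 F [0.5 0.6 0. ] gap 0.0597
time: 3.38
tcp_pos: [0.4687, -0.1029, 0.142]
ee_rot: [0.001, 0.089, 0.996, 0.0]
ft_force: [-1.3, 3.8, 12.6]
finger_gap: 0.013
grip_force: 58.6
```

```bash
python3 drive.py '0 0 0 0 0 -0.03 0; 0 0 0 0 0 -0.08 0; 0 0 0 0 0 -0.111 0; 0 0 -0.1 0 0 -0.111 0; 0 0 -0.206 0 0 -0.111 0;0 0 -0.206 0 0 -0.111 0'
python3 - <<'E'
from h import *
for e in ([.5413,-.01,.245],[.5396,.045,.246],[.5368,.136,.213],[.5368,.136,.1965]):
    goto(np.array(e)+[-.0243,-.0008,.007],Rdown(91.8))
E
```

```text
time: 4.12
tcp_pos: [0.468, -0.1034, 0.2523]
ee_rot: [0.0, -0.014, 1.0, 0.0]
ft_force: [0.0, -0.7, -3.9]
finger_gap: 0.013
grip_force: 59.6
t 4.12 ROW 0.0 0.0 -0.004 -0.0515 0.0913 0.0003 rows>= 1.7 F [ 0.  -0.7 -3.9] gap 0.013
t 4.12 ROW 0.0 0.0 -0.004 -0.0513 0.1463 -0.0007 rows>= 2.5 F [ 0.  -0.7 -3.9] gap 0.013
t 4.12 ROW 0.0 0.0 -0.004 -0.051 0.2373 0.0323 rows>= 3.9 F [ 0.  -0.7 -3.9] gap 0.013
t 4.12 ROW 0.0 0.0 -0.004 -0.051 0.2373 0.0488 rows>= 4.0 F [ 0.  -0.7 -3.9] gap 0.013
```

```bash
cat > sd.py <<'E'
import sys
from h import *
p,d,c=snap("side");q=[int(v) for v in sys.argv[2:6]]
cv2.imwrite(f"pics/{sys.argv[1]}.png",cv2.resize(p[q[1]:q[3],q[0]:q[2]],None,fx=3,fy=3,interpolation=cv2.INTER_CUBIC))
np.savez(f"{sys.argv[1]}.npz",p=p,d=d)
E
python3 sd.py s1 150 60 350 240
python3 drive.py '0 0 0 -0.03 0.03 0 0; 0 0 -0.004 -0.051 0.07 0 0; 0 0 -0.004 -0.051 0.11 0 0; 0 0 -0.004 -0.051 0.146 0 0;  0 0 -0.004 -0.051 0.19 0.015 0; 0 0 -0.004 -0.051 0.237 0.032 0; 0 0 -0.004 -0.051 0.237 0.032 0;  0 0 -0.004 -0.051 0.237 0.032 0'
python3 sd.py s2 150 60 350 240
python3 - <<'E'
from h import *
goto(np.array([.5368,.136,.1965])+[-.0243,-.0008,.007],Rdown(91.8))
E
```

```text
time: 5.18
tcp_pos: [0.5125, 0.1345, 0.2201]
ee_rot: [-0.0, -0.015, 1.0, -0.0]
ft_force: [0.2, -0.2, -3.6]
finger_gap: 0.0128
grip_force: 59.8
t 5.22 ROW -0.001 0.0 -0.001 0.0001 0.0011 0.0167 rows>= 0.3 F [ 0.5 -0.7 -3.6] gap 0.0128
```

View pics/s2.png

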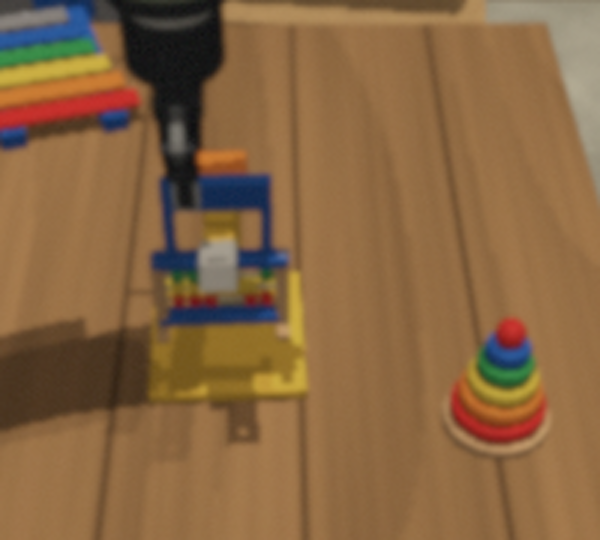

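The abacus handle (crop 165..270, 175..210) straddles the arm centrally, and the steel tip at (218,262) comes through the window. I lower it, release slowly and back off upward.

```bash
python3 drive.py '0 0 0 0 0 0.008 0; 0 0 0 0 0 0.015 0; 0 0 0 0 0 0.018 0; 0 0 0 0 0 0.018 0' 
python3 drive.py '0 0 0 0 0 0 0.03; 0 0 0 0 0 0 0.03;0 0 0 0 0 0 0.03;0 0 0 0 0 0 0.03'
python3 drive.py '0 0 0 0 0 -0.03 0.03; 0 0 0 0 0 -0.07 0.03;0 0 0 0 0 -0.12 0.03;0 0 0 0 0 -0.12 0.05'
python3 sd.py s3 150 60 350 240;python3 - <<'E'
from h import *
goto([.5,-.22,.3],Rdown(90))
E
```

```text
time: 5.72
tcp_pos: [0.5125, 0.1348, 0.2031]
ee_rot: [0.001, -0.016, 1.0, 0.0]
ft_force: [-10.2, -1.2, 28.2]
finger_gap: 0.0123
grip_force: 64.9
time: 6.22
tcp_pos: [0.5125, 0.1349, 0.2019]
ee_rot: [-0.0, -0.016, 1.0, -0.0]
ft_force: [-0.4, -0.9, -0.5]
finger_gap: 0.0302
grip_force: 0.0
time: 6.72
tcp_pos: [0.5133, 0.1353, 0.3249]
ee_rot: [0.002, -0.016, 1.0, 0.001]
ft_force: [0.2, 0.4, -0.6]
finger_gap: 0.0472
grip_force: 0.0
t 6.78 ROW 0.001 0.002 0.032 0.0242 -0.3545 0.0228 rows>= 5.7 F [ 0.4  0.2 -0.4] gap 0.05
```

View pics/s3.png

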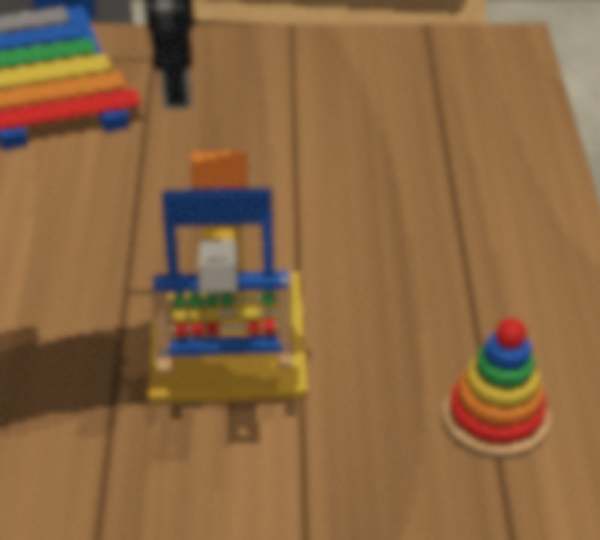

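The abacus hangs on the arm, handle at crop (165..272, 190..222), gripper clear. Next, the pin.

```bash
python3 - <<'E'
from h import *
print(st()[2]["q"]);goto([.4806,-.3175,.25],Rdown(-2))
E
```

```text
[-0.27905531  0.54068701 -0.07105284  1.48397027  0.04084931  1.11633992
  1.24505108]
t 6.78 ROW 0.002 0.001 1.638 0.0468 -0.4513 0.0727 rows>= 8.7 F [ 0.4  0.2 -0.4] gap 0.05
```

```bash
python3 drive.py '0 0 0.15 0.005 -0.05 0 0.05; 0 0 0.33 0.01 -0.1 0 0.05; 0 0 0.51 0.015 -0.15 0 0.05; 0 0 0.69 0.02 -0.2 0 0.05; 0 0 0.87 0.025 -0.25 0.01 0.05; 0 0 1.05 0.03 -0.3 0.02 0.05; 0 0 1.23 0.035 -0.35 0.03 0.05; 0 0 1.41 0.04 -0.4 0.04 0.05'
python3 drive.py '0 0 0.12 -0.03 0 0 0.05;0 0 0.228 -0.045 0 0.02 0.05;0 0 0.228 -0.045 0 0.02 0.05'
python3 w.py 3; python3 - <<'E'
from h import *
goto([.4806,-.3175,.2],Rdown(-2))
z=np.load("w3.npz");c={k:z[k] for k in("K","view")};c["k1"]=float(z["k1"]);P=cloud(z["d"],c);h=cv2.cvtColor(z["p"],cv2.COLOR_BGR2HSV)
red=((h[...,0]<8)|(h[...,0]>172))&(h[...,1]>130)&(P[...,1]<-.28)&(P[...,1]>-.36)
for n,m in(("head",red&(P[...,0]<.5)&(P[...,0]>.46)&(P[...,2]>.115)),("tab",red&(P[...,0]>.52)&(P[...,0]<.59)),("steel",(h[...,1]<60)&(P[...,2]>.08)&(P[...,2]<.13)&(abs(P[...,1]+.32)<.03)&(abs(P[...,0]-.51)<.03))):
    Q=P[m];
    if len(Q)>5:print(n,len(Q),cv2.minAreaRect(Q[:,:2].astype(np.float32)),Q.mean(0),Q.min(0),Q.max(0))
E
```

```text
time: 7.78
tcp_pos: [0.4848, -0.2676, 0.2808]
ee_rot: [-0.001, 0.638, 0.77, -0.0]
ft_force: [1.5, 0.5, 0.1]
finger_gap: 0.0499
grip_force: 0.0
time: 8.15
tcp_pos: [0.4932, -0.3104, 0.26]
ee_rot: [-0.002, 0.72, 0.694, -0.001]
ft_force: [-0.6, 0.1, -0.4]
finger_gap: 0.0503
grip_force: 0.0
t 8.2 ROW -0.001 -0.002 -1.426 0.3699 -0.0061 -0.1185 rows>= 7.6 F [0.4 0.5 0.9] gap 0.0501
[ 0.49360035 -0.30982321  0.26118685] [array([ 175., 1908.]), array([250., 266.]), array([260., 155.])]
t 8.2 ROW -0.002 -0.001 0.002 -0.0081 -0.0126 0.0612 rows>= 1.0 F [0.4 0.5 0.9] gap 0.0501
head 383 ((0.4802851974964142, -0.315999299287796), (0.021752791479229927, 0.015286104753613472), 87.67396545410156) [ 0.48028369 -0.31551074  0.12049381] [ 0.47224804 -0.32694323  0.11519132] [ 0.48825865 -0.3051418   0.12314023]
tab 600 ((0.5503864288330078, -0.31873849034309387), (0.03381448984146118, 0.015101741068065166), 0.9194762110710144) [ 0.54952081 -0.31788207  0.12714264] [ 0.53343788 -0.32650761  0.11343537] [ 0.56728852 -0.3113845   0.13775047]
steel 506 ((0.5091925859451294, -0.3177322447299957), (0.04870171844959259, 0.056542567908763885), 88.44786071777344) [ 0.51507469 -0.31578918  0.10008892] [ 0.48126993 -0.34232513  0.08034677] [ 0.53773098 -0.29283665  0.11592764]
```

View pics/w3.png

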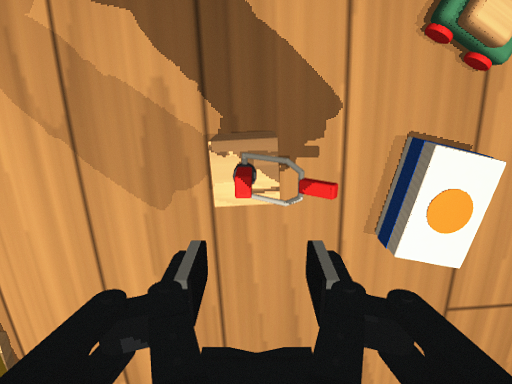

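Head at (243,180), tab at (318,189), ring loop between them. Head centre comes out at (0.480,-0.316), top 0.1205, which matches 65+56 mm. The fingers straddle x, and one goes inside the loop.

```bash
python3 drive.py '0 0 0 -0.007 -0.013 0.05 0.045; 0 0 0 -0.007 -0.013 0.1 0.045; 0 0 0 -0.007 -0.013 0.135 0.045;0 0 0 -0.007 -0.013 0.155 0.045; 0 0 0 -0.007 -0.013 0.174 0.045;0 0 0 -0.007 -0.013 0.174 0.045'
python3 drive.py '0 0 0 0 0 0 0; 0 0 0 0 0 0 0;0 0 0 0 0 0 0;0 0 0 0 0 0 0;0 0 0 0 0 0 0' 70
python3 -c "
from h import *
goto([.4803,-.3168,.087],Rdown(-2))"
```

```text
time: 8.95
tcp_pos: [0.4807, -0.3158, 0.0878]
ee_rot: [-0.001, 0.718, 0.696, 0.0]
ft_force: [0.6, -0.3, -0.1]
finger_gap: 0.0449
grip_force: 0.0
time: 9.57
tcp_pos: [0.4812, -0.3169, 0.0891]
ee_rot: [0.001, 0.719, 0.695, 0.0]
ft_force: [-1.3, 0.9, 9.0]
finger_gap: 0.0149
grip_force: 69.3
t 9.57 ROW 0.001 0.001 0.0 0.0 -0.0009 0.0021 rows>= 0.0 F [-1.3  0.9  9. ] gap 0.0149
```

```bash
python3 drive.py '0 0 0 0 0 -0.04 0;0 0 0 0 0 -0.09 0;0 0 0 0 0 -0.15 0;0 0 -0.15 0.03 0 -0.2 0;0 0 -0.3 0.08 0.01 -0.23 0;0 0 -0.45 0.13 0.015 -0.25 0;0 0 -0.6 0.18 0.02 -0.271 0;0 0 -0.75 0.23 0.03 -0.271 0'
python3 -c "
from h import *
goto([.53,-.03,.36],Rdown(91.8))
goto([.53,-.03,.36],Rdown(91.8,[-.35,-.011,0]))"
```

```text
time: 10.58
tcp_pos: [0.5189, -0.0865, 0.3609]
ee_rot: [0.001, 0.413, 0.911, 0.0]
ft_force: [1.0, -0.5, -2.5]
finger_gap: 0.0151
grip_force: 69.2
t 10.57 ROW 0.001 0.003 -0.882 0.0352 0.0456 0.0009 rows>= 4.7 F [ 1.  -0.5 -2.5] gap 0.0151
t 10.57 ROW 0.328 -0.152 -0.874 0.0352 0.0456 0.0009 rows>= 5.0 F [ 1.  -0.5 -2.5] gap 0.0151
```

```bash
python3 drive.py '0 0 -0.15 0.01 0.01 0 0;0 0 -0.33 0.02 0.02 0 0;0.08 -0.04 -0.5 0.035 0.0456 0 0; 0.16 -0.08 -0.62 0.035 0.0456 0 0;0.25 -0.12 -0.75 0.035 0.0456 0 0;0.328 -0.152 -0.874 0.035 0.0456 0 0;0.328 -0.152 -0.874 0.035 0.0456 0 0;0.328 -0.152 -0.874 0.035 0.0456 0 0'
cat > g.py <<'E'
from h import *
Hp=np.array([.5396,.0565,.2240]);r=Rdown(91.8,[-.35,-.011,0]);n=-r.as_matrix()[:,2]
print("n",n,"q",np.round(st()[2]["q"],2))
for k in(.13,.10,.08,.06,.024): print(k,end=" ");goto(Hp+n*k,r)
E
python3 g.py; python3 w.py 4
```

```text
time: 11.58
tcp_pos: [0.5302, -0.0322, 0.3593]
ee_rot: [0.001, -0.012, 0.985, -0.173]
ft_force: [-0.0, -0.5, -2.9]
finger_gap: 0.0149
grip_force: 69.4
n [-0.01077657  0.34289084  0.93931344] q [-0.25  0.54  0.09  1.44  0.32  1.24  1.31]
0.13 t 11.57 ROW 0.002 -0.004 -0.007 -0.0111 0.1295 -0.033 rows>= 2.1 F [-0.  -0.5 -2.9] gap 0.0149
0.1 t 11.57 ROW 0.002 -0.004 -0.007 -0.0113 0.1295 -0.003 rows>= 2.1 F [-0.  -0.5 -2.9] gap 0.0149
0.08 t 11.57 ROW 0.002 -0.004 -0.007 -0.0113 0.1295 0.017 rows>= 2.1 F [-0.  -0.5 -2.9] gap 0.0149
0.06 t 11.57 ROW 0.002 -0.004 -0.007 -0.0114 0.1294 0.037 rows>= 2.2 F [-0.  -0.5 -2.9] gap 0.0149
0.024 t 11.57 ROW 0.002 -0.004 -0.007 -0.0116 0.1294 0.073 rows>= 2.4 F [-0.  -0.5 -2.9] gap 0.0149
t 11.62 ROW -0.348 0.034 0.2 0.0281 0.0804 -0.0512 rows>= 2.1 F [-0.4  0.2 -1.3] gap 0.015
[ 0.53022043 -0.03238075  0.3593473 ] [array([580., 205.]), array([415., 204.]), array([392., 205.])]
```

```bash
python3 drive.py '0 0 0 -0.005 0.05 -0.015 0;0 0 0 -0.011 0.1 -0.033 0; 0.002 -0.004 -0.007 -0.011 0.1295 -0.033 0;0.002 -0.004 -0.007 -0.011 0.1295 -0.033 0;0.002 -0.004 -0.007 -0.011 0.1295 -0.018 0;0.002 -0.004 -0.007 -0.011 0.1295 -0.018 0'
python3 g.py; python3 w.py 5
```

```text
time: 12.38
tcp_pos: [0.5377, 0.0948, 0.3315]
ee_rot: [0.002, -0.016, 0.984, -0.175]
ft_force: [-1.1, 0.2, -2.8]
finger_gap: 0.0148
grip_force: 69.1
n [-0.01077657  0.34289084  0.93931344] q [-0.45  0.63  0.08  1.35  0.29  1.3   1.12]
0.13 t 12.38 ROW -0.002 -0.002 0.001 -0.0006 0.0008 -0.0159 rows>= 0.3 F [-1.1  0.2 -2.8] gap 0.0148
0.1 t 12.38 ROW -0.002 -0.002 0.001 -0.0007 0.0009 0.0141 rows>= 0.2 F [-1.1  0.2 -2.8] gap 0.0148
0.08 t 12.38 ROW -0.002 -0.002 0.001 -0.0007 0.0009 0.0341 rows>= 0.5 F [-1.1  0.2 -2.8] gap 0.0148
0.06 t 12.38 ROW -0.002 -0.002 0.001 -0.0007 0.001 0.0541 rows>= 0.9 F [-1.1  0.2 -2.8] gap 0.0148
0.024 t 12.38 ROW -0.002 -0.002 0.001 -0.0008 0.0011 0.0901 rows>= 1.4 F [-1.1  0.2 -2.8] gap 0.0148
t 12.43 ROW -0.351 0.036 0.209 0.039 -0.0485 -0.0333 rows>= 2.2 F [-0.7 -0.  -2. ] gap 0.0148
[0.53786514 0.09531557 0.33198557] [array([438., 189.]), array([260., 186.]), array([237., 187.])]
```

View pics/w5.png

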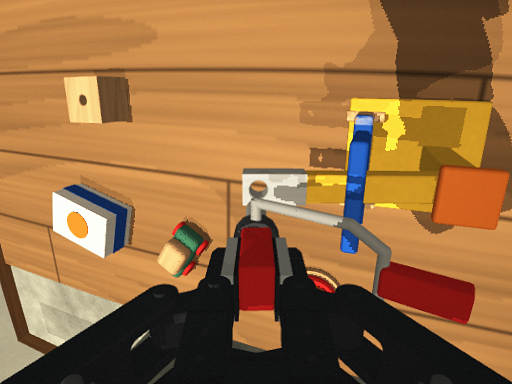

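Hole at (259,187) lies right ahead of the shank's end at about (257,210), the ring is folded back over the abacus, and the abacus still hangs. Descending with force checks.

```bash
python3 drive.py '0 0 0 0 0.001 0.02 0;0 0 0 0 0.001 0.034 0;0 0 0 0 0.001 0.04 0;0 0 0 0 0.001 0.044 0;0 0 0 0 0.001 0.048 0;0 0 0 0 0.001 0.048 0'
python3 g.py; python3 -c "
from h import *
t,r,s=st();print(r.inv().apply(s['ft_force']),s['wrist_torque'])"; python3 w.py 6
```

```text
time: 13.18
tcp_pos: [0.5383, 0.0808, 0.2861]
ee_rot: [0.002, -0.017, 0.984, -0.175]
ft_force: [1.0, 0.1, -1.9]
finger_gap: 0.0153
grip_force: 69.3
n [-0.01077657  0.34289084  0.93931344] q [-0.43  0.66  0.08  1.46  0.31  1.16  1.09]
0.13 t 13.18 ROW -0.002 -0.0 0.004 -0.0006 -0.0016 -0.0633 rows>= 1.0 F [ 1.   0.1 -1.9] gap 0.0153
0.1 t 13.18 ROW -0.002 -0.0 0.004 -0.0006 -0.0016 -0.0333 rows>= 0.5 F [ 1.   0.1 -1.9] gap 0.0153
0.08 t 13.18 ROW -0.002 -0.0 0.004 -0.0006 -0.0015 -0.0133 rows>= 0.2 F [ 1.   0.1 -1.9] gap 0.0153
0.06 t 13.18 ROW -0.002 -0.0 0.004 -0.0006 -0.0015 0.0067 rows>= 0.1 F [ 1.   0.1 -1.9] gap 0.0153
0.024 t 13.18 ROW -0.002 -0.0 0.004 -0.0006 -0.0014 0.0427 rows>= 0.7 F [ 1.   0.1 -1.9] gap 0.0153
[-1.02810541  0.74871017  1.7889069 ] [ 0.45691682  0.05735955 -0.02820748]
t 13.22 ROW -0.351 0.036 0.211 0.0391 -0.0506 -0.0812 rows>= 2.2 F [-0.   0.  -1.3] gap 0.0154
[0.53829439 0.08088299 0.28623975] [array([470., 209.]), array([257., 205.]), array([230., 205.])]
```

View pics/w6.png

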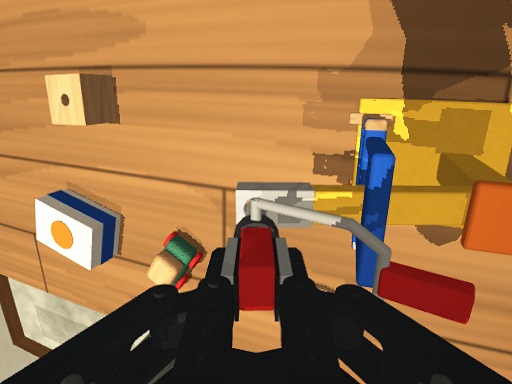

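No force and about 7 mm into the hole, so it is on target. I push on, with a slight y correction.

```bash
python3 drive.py '0 0 0 -0.0003 -0.001 0.006 0;0 0 0 -0.0003 -0.001 0.012 0;0 0 0 -0.0003 -0.001 0.018 0;0 0 0 -0.0003 -0.001 0.018 0'
python3 -c "
from h import *
t,r,s=st();print(r.inv().apply(s['ft_force']),s['wrist_torque'])"; python3 g.py|tail -1
python3 drive.py '0 0 0 0 0 0.006 0;0 0 0 0 0 0.012 0;0 0 0 0 0 0.018 0;0 0 0 0 0 0.022 0;0 0 0 0 0 0.022 0'
python3 -c "
from h import *
t,r,s=st();print(r.inv().apply(s['ft_force']),s['wrist_torque'])"; python3 g.py|tail -1
```

```text
time: 13.72
tcp_pos: [0.5386, 0.0735, 0.2691]
ee_rot: [0.002, -0.017, 0.984, -0.175]
ft_force: [-0.5, -0.6, -1.8]
finger_gap: 0.0147
grip_force: 69.4
[0.51171794 0.03092117 1.89016306] [ 0.4826112   0.03992918 -0.05971104]
0.024 t 13.72 ROW -0.002 -0.001 0.004 -0.0004 -0.0005 0.0242 rows>= 0.4 F [-0.5 -0.6 -1.8] gap 0.0147
time: 14.35
tcp_pos: [0.5389, 0.066, 0.2487]
ee_rot: [0.002, -0.017, 0.984, -0.175]
ft_force: [-0.5, 0.1, -1.8]
finger_gap: 0.0149
grip_force: 69.4
[0.5367774  0.68838411 1.65404164] [0.47871962 0.03940794 0.02734986]
0.024 t 14.35 ROW -0.002 -0.0 0.004 -0.0004 -0.0005 0.0024 rows>= 0.0 F [-0.5  0.1 -1.8] gap 0.0149
```

Smooth. Press until it seats.

```bash
for i in 1; do python3 drive.py '0 0 0 0 0 0.001 0;0 0 0 0 0 0.002 0;0 0 0 0 0 0.003 0;0 0 0 0 0 0.003 0'; python3 g.py|tail -1; python3 drive.py '0 0 0 0 0 0.001 0;0 0 0 0 0 0.002 0;0 0 0 0 0 0.002 0'; python3 g.py|tail -1; done
```

```text
time: 14.85
tcp_pos: [0.5392, 0.0655, 0.2472]
ee_rot: [0.003, -0.017, 0.984, -0.175]
ft_force: [-5.7, 3.4, 18.4]
finger_gap: 0.0146
grip_force: 72.7
0.024 t 14.85 ROW -0.001 0.002 0.004 -0.0001 -0.0005 0.0009 rows>= 0.0 F [-5.7  3.4 18.4] gap 0.0146
time: 15.22
tcp_pos: [0.5394, 0.0654, 0.2469]
ee_rot: [0.004, -0.017, 0.985, -0.174]
ft_force: [-13.0, 11.5, 49.3]
finger_gap: 0.0149
grip_force: 77.2
0.024 t 15.22 ROW -0.0 0.003 0.003 0.0001 -0.0005 0.0006 rows>= 0.0 F [-13.   11.5  49.3] gap 0.0149
```

Seated: it stops at the expected depth with 49 N. Relax, release, retreat.

```bash
python3 drive.py '0 0 0 0 0 -0.003 0;0 0 0 0 0 -0.004 0'; python3 drive.py '0 0 0 0 0 0 0.035;0 0 0 0 0 0 0.035;0 0 0 0 0 0 0.035'; python3 drive.py '0 0 0 0 0 -0.03 0.035;0 0 0 0 0 -0.06 0.035;0 0 0 0 0 -0.1 0.035;0 0 0 0 0 -0.13 0.035;0 0 0 0 0 -0.13 0.035'
cat > tab.py <<'E'
from h import *
for n in("wrist","top","side"):
    p,d,c=snap(n);P=cloud(d,c);h=cv2.cvtColor(p,cv2.COLOR_BGR2HSV)
    red=((h[...,0]<8)|(h[...,0]>172))&(h[...,1]>140)&(P[...,2]>.2)&(abs(P[...,0]-.535)<.05)
    for nm,m in(("head",red&(P[...,1]<.1)&(P[...,1]>0.03)),("tab",red&(P[...,1]>.1)&(P[...,1]<.2)),("blue",(h[...,0]>100)&(h[...,0]<130)&(h[...,1]>120)&(P[...,2]>.17)&(abs(P[...,1]-.12)<.09)&(abs(P[...,0]-.535)<.07))):
        Q=P[m]
        if len(Q)>4:print(n,nm,len(Q),Q.mean(0).round(4),np.percentile(Q,2,axis=0).round(3),np.percentile(Q,98,axis=0).round(3))
    cv2.imwrite(f"pics/t_{n}.png",p)
E
python3 tab.py; python3 -c "
from h import *
goto([.54,.145,.3],Rdown(1.8))"
```

```text
time: 15.48
tcp_pos: [0.539, 0.0658, 0.2481]
ee_rot: [0.003, -0.017, 0.984, -0.175]
ft_force: [-0.0, -0.9, -1.6]
finger_gap: 0.015
grip_force: 69.3
time: 15.85
tcp_pos: [0.539, 0.0657, 0.2479]
ee_rot: [0.002, -0.017, 0.984, -0.175]
ft_force: [-0.2, 0.1, 0.5]
finger_gap: 0.0353
grip_force: 0.0
time: 16.48
tcp_pos: [0.538, 0.1113, 0.3712]
ee_rot: [0.004, -0.018, 0.984, -0.175]
ft_force: [-0.2, 0.2, -0.5]
finger_gap: 0.0353
grip_force: 0.0
wrist head 758 [0.5354 0.0788 0.2715] [0.527 0.06  0.244] [0.548 0.089 0.279]
wrist tab 801 [0.5352 0.1471 0.255 ] [0.529 0.13  0.245] [0.546 0.164 0.393]
wrist blue 1406 [0.5296 0.1375 0.2463] [0.491 0.097 0.192] [0.579 0.178 0.431]
top head 129 [0.5386 0.0714 0.2652] [0.529 0.058 0.242] [0.549 0.087 0.279]
top tab 72 [0.5367 0.145  0.2523] [0.531 0.128 0.247] [0.542 0.162 0.257]
top blue 93 [0.5125 0.1348 0.2239] [0.493 0.126 0.191] [0.551 0.143 0.233]
side head 175 [0.5376 0.0681 0.2594] [0.528 0.059 0.24 ] [0.547 0.087 0.278]
side tab 50 [0.5349 0.1449 0.2506] [0.53  0.13  0.247] [0.54  0.161 0.254]
side blue 150 [0.5408 0.1321 0.2078] [0.494 0.125 0.172] [0.578 0.141 0.227]
t 16.62 ROW -0.278 0.275 1.557 -0.0039 0.0565 0.053 rows>= 8.5 F [ 0.6  0.  -0.8] gap 0.0353
```

Head top is at z 0.279, as expected for a pin fully home. Tab at (0.536,0.146), top 0.254. I'll turn the tool 90 degrees and grip the tab from above across the hinge axis.

```bash
python3 drive.py '-0.03 0.03 0.17 0 0 0 0.05;-0.06 0.06 0.34 0 0.01 0 0.05;-0.1 0.1 0.51 0 0.02 0 0.05;-0.13 0.13 0.68 0 0.03 0 0.05;-0.16 0.16 0.86 0 0.04 0 0.05;-0.2 0.2 1.04 0 0.05 0 0.05;-0.23 0.23 1.22 0 0.0565 0 0.05;-0.26 0.26 1.4 0 0.0565 0.02 0.05'
python3 -c "
from h import *
goto([.536,.146,.3],Rdown(1.8))"
```

```text
time: 17.62
tcp_pos: [0.5361, 0.1568, 0.3311]
ee_rot: [-0.005, 0.64, 0.768, -0.014]
ft_force: [0.0, 0.1, -1.1]
finger_gap: 0.0497
grip_force: 0.0
t 17.62 ROW -0.027 0.012 0.149 -0.0103 -0.0012 0.0312 rows>= 0.8 F [ 0.   0.1 -1.1] gap 0.0497
```

```bash
python3 drive.py '-0.027 0.012 0.149 -0.01 -0.001 0 0.05;-0.027 0.012 0.149 -0.01 -0.001 0.03 0.05;-0.027 0.012 0.149 -0.01 -0.001 0.06 0.05;-0.027 0.012 0.149 -0.01 -0.001 0.08 0.05;-0.027 0.012 0.149 -0.01 -0.001 0.094 0.05;-0.027 0.012 0.149 -0.01 -0.001 0.094 0.05'
python3 -c "
from h import *
goto([.536,.146,.237],Rdown(1.8))"
python3 drive.py '0 0 0 0 0 0 0;0 0 0 0 0 0 0;0 0 0 0 0 0 0;0 0 0 0 0 0 0' 20
```

```text
time: 18.38
tcp_pos: [0.5338, 0.1447, 0.2368]
ee_rot: [-0.001, 0.694, 0.72, -0.002]
ft_force: [0.4, -0.5, -0.2]
finger_gap: 0.05
grip_force: 0.0
t 18.38 ROW -0.003 0.002 0.006 0.0013 0.0023 -0.0002 rows>= 0.0 F [ 0.4 -0.5 -0.2] gap 0.05
time: 18.88
tcp_pos: [0.5345, 0.1452, 0.2381]
ee_rot: [0.0, 0.694, 0.72, -0.0]
ft_force: [1.1, 0.6, 0.6]
finger_gap: 0.0131
grip_force: 23.1
```

Tab gripped lightly. Swing it along the arc about the hinge (tool x = +y), about 100 degrees in all.

```bash
python3 drive.py '0 0 0 -0.0044 0 -0.0148 0;0 0 0 -0.0113 0 -0.0287 0;0 0 0 -0.0204 0 -0.0412 0;0 0 0 -0.0317 0 -0.0519 0;0 0 0 -0.0446 0 -0.0606 0;0 0 0 -0.0588 0 -0.0668 0'
python3 - <<'E'
from h import *
t,r,s=st();print(t-np.array([.5345,.1452,.2381]))
E
python3 tab.py
```

```text
time: 19.62
tcp_pos: [0.5367, 0.0855, 0.3053]
ee_rot: [-0.0, 0.694, 0.72, -0.001]
ft_force: [2.3, 2.3, -0.9]
finger_gap: 0.0133
grip_force: 21.9
[ 0.00221728 -0.0596631   0.06724792]
wrist head 569 [0.5371 0.0856 0.3074] [0.529 0.064 0.243] [0.547 0.1   0.333]
wrist tab 643 [0.5365 0.1047 0.3324] [0.53  0.1   0.327] [0.543 0.116 0.352]
wrist blue 2968 [0.5366 0.1336 0.2366] [0.493 0.08  0.204] [0.58  0.144 0.382]
top head 81 [0.5355 0.0579 0.2824] [0.497 0.031 0.244] [0.548 0.069 0.577]
side head 268 [0.536  0.0704 0.2845] [0.527 0.054 0.245] [0.547 0.096 0.331]
side tab 5 [0.5284 0.1125 0.2798] [0.521 0.1   0.205] [0.538 0.13  0.33 ]
side blue 117 [0.5397 0.1305 0.2143] [0.495 0.127 0.184] [0.576 0.138 0.226]
```

```bash
python3 drive.py '0 0 0 -0.015 0 -0.0037 0;0 0 0 -0.0305 0 -0.0047 0;0 0 0 -0.0459 0 -0.003 0;0 0 0 -0.0608 0 0.0014 0;0 0 0 -0.0748 0 0.0083 0;0 0 0 -0.0748 0 0.0083 0'
python3 drive.py '0 0 0 0 0 0 0.08;0 0 0 0 0 0 0.08;0 0 0 0 0 0 0.08;0 0 0 0 0 0 0.08;0 0 0 0 0 0 0.08'
python3 drive.py '0 0 0 0 0 -0.03 0.08;0 0 0 0 0 -0.08 0.08;0 0 0 0 0 -0.12 0.08;0 0 0 0 0 -0.12 0.08'
python3 sd.py s5 160 70 330 220; python3 w.py 7;python3 tab.py|grep -v blue
```

```text
time: 20.52
tcp_pos: [0.5392, 0.0102, 0.2961]
ee_rot: [-0.0, 0.694, 0.72, -0.001]
ft_force: [0.9, -1.1, 4.5]
finger_gap: 0.0131
grip_force: 19.9
time: 21.15
tcp_pos: [0.5394, 0.0118, 0.2965]
ee_rot: [-0.0, 0.694, 0.72, -0.001]
ft_force: [-0.3, -0.6, -0.6]
finger_gap: 0.0802
grip_force: 0.0
time: 21.65
tcp_pos: [0.5401, 0.0116, 0.4188]
ee_rot: [0.001, 0.694, 0.72, 0.001]
ft_force: [0.5, 0.4, -1.5]
finger_gap: 0.0803
grip_force: 0.0
t 21.75 ROW -0.002 -0.0 -1.355 0.0496 -0.0376 0.0362 rows>= 7.2 F [ 0.2 -0.7 -0.8] gap 0.0801
[0.53949382 0.01183757 0.41623414] [array([258., -14.]), array([255., 124.]), array([255., 142.])]
wrist head 695 [0.5387 0.0711 0.2733] [0.528 0.056 0.242] [0.549 0.084 0.28 ]
side head 165 [0.5373 0.0637 0.2591] [0.528 0.056 0.238] [0.547 0.076 0.278]
```

View pics/s5.png

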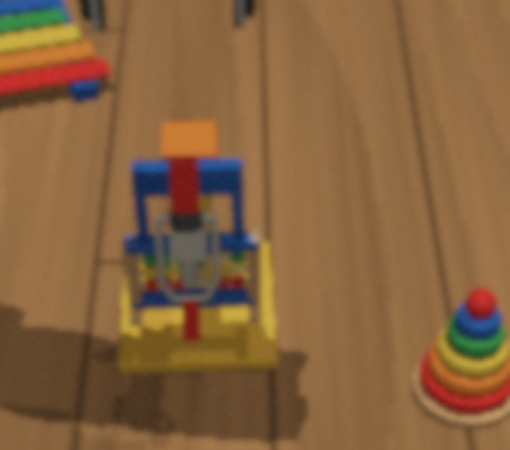

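The ring hangs below the arm round its tip, tab at (192,320); pin head at (186,190), abacus behind. I'll check the tab's position in numbers.

```bash
python3 - <<'E'
from h import *
p,d,c=snap("side");P=cloud(d,c);h=cv2.cvtColor(p,cv2.COLOR_BGR2HSV)
m=((h[...,0]<8)|(h[...,0]>172))&(h[...,1]>140);M=np.zeros_like(m);M[170:188,218:230]=m[170:188,218:230]
Q=np.median(P[M],0);r=Rdown(91.8,[-.35,-.011,0]).as_matrix();b=-r[:,1];n=-r[:,2]
v=Q-np.array([.5346,.2065,.17]);print(M.sum(),Q,"bar s",v@b,"z",v@n,"y",v@np.cross(n,b))
print("joint ~",.96+np.arctan2(v@b-.1597,v@n-.008)%(2*np.pi), st()[2]["time"])
E
```

```text
57 [0.53831775 0.02714009 0.1531943 ] bar s 0.16273636678975897 z -0.07732674946244861 y -0.0019179580158687507
joint ~ 4.066022493856052 21.95
```

```bash
python3 -c "
from station import arm
print(arm.hand_in())"
```

```text
the job is handed in; nothing more can be done
None
```

I hung the abacus on the arm, seated the pin fully in the hole, swung the ring over to hang round the arm (about 4.07 rad, tab 77 mm below the top face), released everything and handed in at about 22 s; the judge's verdict was not shown.

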